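# Lock a tube carousel onto the flat of its drive spindle

### The arm

A 6-joint arm with a two-finger parallel gripper is mounted at the origin on a cart in front of the work surface, level with it; the furniture and walls round the work are solid. World frame = base frame: x ahead of the robot, y to its left, z up, the work surface at z = 0. Lengths are in m, angles in rad, forces in N, time in s.
With the tool pointing down it reaches from about 0.35 to 0.975 m from the base axis. Payload 4.9 kg.
Tool frame: the origin (TCP) lies on the centre line of the jaws, within the pads' length; the fingertips stand manip.tip_reach ahead of it and the grasp point (between the pads) is the TCP (manip.tip_reach is the distance from the TCP to the fingertips, in m); z points along the fingers, y is the line along which they close (so a half turn about z gives the same grasp; the last joint's range is limited). The gripper opens to 85 mm and grips with 20 to 120 N. Pads are 22 mm wide; open, the fingers measure 114 mm over their backs; the gripper's body (76 mm by 85 mm) begins 54 mm behind the grasp point. The pads swing forward as they close: fully open they stand 13 mm farther back than shut.
Start: joints at [-1.433, 0.053, 1.613, -0, 1.476, -0.119], TCP at [0.159, -0.604, 0.25] pointing down, gripper open.
Joint ranges: [-3.01, 3.01], [-1.01, 2.22], [0.06, 2.58], [-1.02, 4.17], [0.09, 2.62], [-3.14, 3.14]. Speed limits (rad/s): [2.57, 2.57, 3.14, 3.14, 3.14, 3.14].

### API

Orientations are given as a unit quaternion [w, x, y, z].
In Python, from plant import manip gives the robot as it stands. The module is installed in compiled form; this text tells all that it offers.
- The arm moves only by the tool move_arm, never from a script. Its argument "rows" is a list of rows, each a list of 7 numbers: the shift along the tool's x, y, z in cm, then the turn, a rotation vector about the tool's x, y, z in degrees, then the opening, from -1 (shut) to 1 (fully open). In form: [[tx, ty, tz, ax, ay, az, jaw], ...]. A call has 1 to 20 rows; each row shifts and turns the commanded pose from where the row before left it, along the tool's axes as they then stand; what a row does not reach is not made up. A row lasts 1/12 s, in which the tool goes at most 41.7 mm and 7.16 degrees, less where a joint would pass 70% of its speed; a pose out of reach is approached as far as the arm can. A call is refused whole if a number of a shift passes 4.17 or a number of a turn 7.16, either way. A call with a gripper value outside its range is refused whole. The fingers move at their own pace and stop on an object; the grip force is fixed at half the most. Time passes only in rows, so rows that do not move let the fingers close. It gives the time, the measured TCP pose, the force, the opening and the grip force at its end, in the units of the state.
- manip.state(): the state, without advancing time (a new reading comes with each control period).
- manip.grab_frame(name): name is "scene" or "top"; returns a dict with "img" (400x640x3 uint8, blue, green, red), "mtx" (3x3 intrinsics, pixels), "R" (3x3) and "t" (3): a world point X has camera coordinates R X + t. Camera axes: x right, y down, z forward; pixel columns grow to the right and rows downward; lengths in m; the calibration is good to about 2 mm. A picture is of the moment at which its call begins. There is no depth.
- manip.job_done(): hands the job in; it is judged then, once.
The state is a dict: "time": time; "joint_pos": joint angles; "joint_vel": joint speeds; "joint_efforts": joint torques, N m; "tool_pos": TCP position; "tool_rot": TCP orientation; "contact_force": force on the tool from outside, world axes, zero at the start; "ft_torque": the same for the moment, N m; "gripper_width": opening from 0.0 (shut) to 1.0 (fully open); "grasp_force": force on a finger pad.
Only numpy, scipy, OpenCV 4.12 (cv2) and the standard library are available. Lean on these libraries where they do the work, as an engineer would, in place of code of your own. Each camera call takes 0.05 s, during which the arm holds its last target. There are 200 camera calls.

### The job

Turn the carousel's hub clockwise on the spindle, gently, until its spring-loaded locking screw drops into the milled flat of the spindle, and do not force it against the shoulders of the flat. Only then press the screw's red lever down firmly, with about 15 N and never 25 N, so that the screw is tight on the flat, and let go. Leave the glassware and bottles standing where they are.

Things in the scene. Friction and masses are not known exactly. Their poses are not given: they have to be found in the camera images.
- drive: White rotator motor housing, fixed to the bench, 130 x 130 x 60 mm high. Origin: centre of its underside, z up; front (-x of the body): black panel, red index mark on top. Its spindle does not turn (geared) and has a milled flat that points towards the front index only within 0.55 rad (31 deg) either side, different each time and given by no reading.
- axis (a point): On the spindle axis at the locking screw's height, 96 mm above the bench. Steel spindle, 30 mm in diameter, its end 131 mm above the bench. The flat runs its whole length: 8.4 mm wide between two shoulders, 5.5 mm deep, floor 9.5 mm from the axis; it shows in the spindle's end above the hub.
- hub (a joint): Angle (rad) of the blue carousel about the spindle, positive counter-clockwise from above; 0: screw points along the drive's -x (front). Starts 0.95 to 1.10, so turn clockwise. Turning takes 0.15 to 0.35 N m; it stays where left. The screw is in when about 0.1 rad from the flat's middle; 0.2 rad on, a shoulder stops the hub: turning on against it with over 0.4 N m is forcing it.
- hub_top (a point): Centre of the top of the knurled aluminium hub, 118 mm above the bench; the spindle stands 13 mm out of it. Hub 44 mm in diameter, 72 to 118 mm above the bench; grip it across from above, fingers beside the screw (closing line at right angles to the screw). Below it the carousel disc, 112 mm in diameter, top at 72 mm, its white tube cups reach 79 mm.
- lever (a joint): Angle (rad) the screw is turned in; feeds 9 mm per rad. A spring holds it at 0.13 to 0.19, the tip on the round of the spindle (lever 33 deg above level). At the flat it drops by itself to 0.30 to 0.35 (23 deg). Pressing (6 to 8 N at 40 mm out) takes it on to about 0.65 (5 deg), where the tip meets the flat and resistance rises; 15 N brings it to about 0.82. It stays tight when let go.
- screw: Locking screw with red lever, carried round by the hub. Origin near the spindle axis, 96 mm above the bench; +x points out along the screw, level; the body turns about this axis. Lever: round bar 50 mm long, 11 to 14 mm thick, at right angles to the screw, 45 mm out from the spindle axis; seen from outside it points up to the right and goes down, clockwise.
- screw_tip (a point): The inner end of the screw (6 mm wide, round): about 14.5 mm from the spindle axis while on the round of the spindle, 12.5 when dropped into the flat, 9 when tight on the floor of the flat.
- lever_root (a point): Where the middle line of the lever bar meets the screw axis, 45 mm out from the spindle axis at the start; it moves in with the screw, to 39 mm.
- lever_end (a point): Middle of the round outer end of the lever bar (end radius 7 mm), 50 mm from lever_root. The lever is pressed down from above with closed fingers, 30 to 40 mm out from lever_root.
- sample_cup: Clear cup with a pink sample, 94 mm wide, 104 mm high, loose; origin at the centre of its foot.
- pink_flask: Conical flask with pink solution, 68 mm wide, 106 mm high, loose; origin at the centre of its foot.
- amber_bottle: Amber dropping bottle, 37 mm wide, 116 mm high, loose; origin at the centre of its foot.
- jar: White reagent jar with black lid, 64 mm wide, 114 mm high, loose; origin at the centre of its foot.

How it is judged:
By the outcome, as a careful person would: the job done as asked, in the order asked, and still so for the second after the job is handed in, with the robot touching nothing.
It also fails if it takes over 72 s, if anything falls off the work surface, if the arm or the gripper's body presses on something with over 40 N, if the wrist force passes 120 N, or if a joint passes its speed limit or range.

## Working session

There is one attempt and no reset: what is moved stays moved. The work goes in short steps, Python scripts to look and compute and a tool call to move; the robot and the scene stay as the last step left them, time stands still between calls to the robot, and variables do not carry over. Pictures are saved under pics/ and viewed, at most 12 in all, crops included, and the job is handed in when it is done.

Besides the shell and the picture viewer there is one more tool, called after "Call:" as a command line: name --pt "numbers of a row" for each row, then --argument value for the rest. move_arm: Moves the arm, as the interface text tells. Its arguments: {"type":"object","properties":{"rows":{"type":"array","items":{"type":"array","items":{"type":"number"}}}},"required":["rows"]}

```bash
mkdir -p pics
python3 - <<'E'
from plant import manip
import cv2,json
for n in("scene","top"):
    f=manip.grab_frame(n); cv2.imwrite(f"pics/{n}0.png",f["img"])
    print(n,f["mtx"].round(1).tolist(),f["R"].round(4).tolist(),f["t"].round(4).tolist())
print(manip.state(),manip.tip_reach)
E
```

```text
scene [[444.1, 0.0, 323.0], [0.0, 444.1, 194.4], [0.0, 0.0, 1.0]] [[-0.8125, 0.583, -0.0038], [0.4516, 0.6251, -0.6367], [-0.3688, -0.519, -0.7711]] [0.4771, -0.1978, 1.2747]
top [[367.6, 0.0, 319.4], [0.0, 367.6, 197.1], [0.0, 0.0, 1.0]] [[0.0099, -0.9994, 0.0338], [-0.9823, -0.0161, -0.1866], [0.187, -0.0313, -0.9819]] [-0.03, 0.5858, 0.8425]
{'time': 0.1, 'joint_pos': array([-1.43295122e+00,  5.33464074e-02,  1.61418765e+00, -2.40604102e-05,
        1.47597809e+00, -1.18995472e-01]), 'joint_vel': array([-0.00018892,  0.0004964 , -0.00268971, -0.00144517, -0.00089971,
       -0.00036202]), 'joint_efforts': array([ 1.22586193e-04, -3.94906068e+01, -3.71362352e+01, -9.91169395e-05,
        3.94961433e-03,  1.93906821e-06]), 'tool_pos': array([ 0.15868921, -0.60396482,  0.24913297]), 'tool_rot': array([-9.59592967e-04,  9.91764837e-01,  1.28068681e-01, -2.10198551e-05]), 'contact_force': array([ 0.16345439, -0.30055618,  0.44747085]), 'ft_torque': array([-0.00925054,  0.08364587, -0.01131369]), 'grasp_force': 0.0, 'gripper_width': 0.9982343439128397} 0.019
```

View pics/scene0.png

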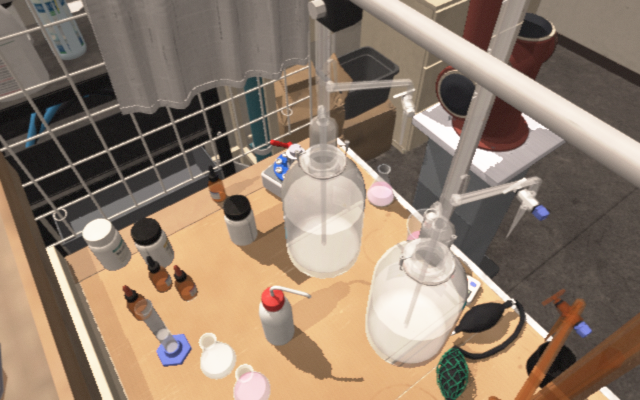

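View pics/top0.png

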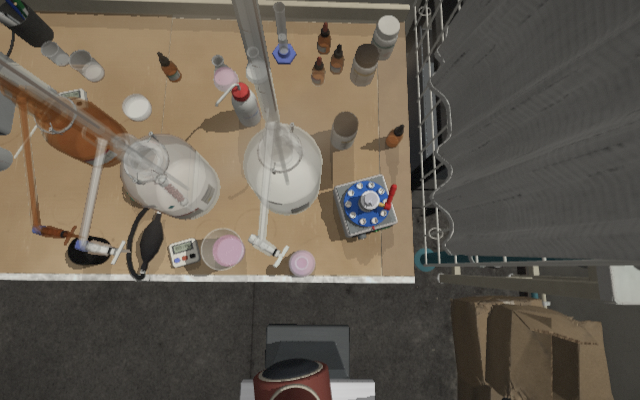

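The top view shows the drive at about (366,208), with the blue carousel at (368,203) and the red lever at (391,197). The scene view partly hides it behind a carboy. I'll enlarge the crop.

Run:
```python
import cv2
a=cv2.imread("pics/top0.png")[165:255,315:415]
cv2.imwrite("pics/c1.png",cv2.resize(a,None,fx=6.4,fy=6.4,interpolation=cv2.INTER_CUBIC))
a=cv2.imread("pics/scene0.png")[125:215,250:350]
cv2.imwrite("pics/c2.png",cv2.resize(a,None,fx=6.4,fy=6.4,interpolation=cv2.INTER_CUBIC))
```

```text
(no output)
```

View pics/c1.png

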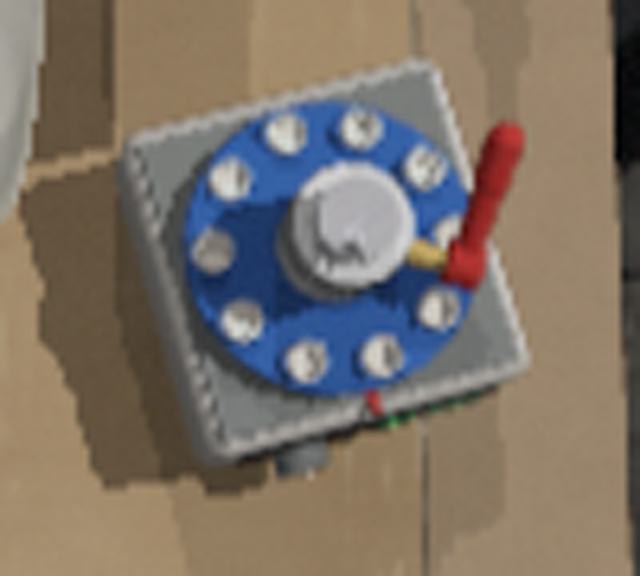

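View pics/c2.png

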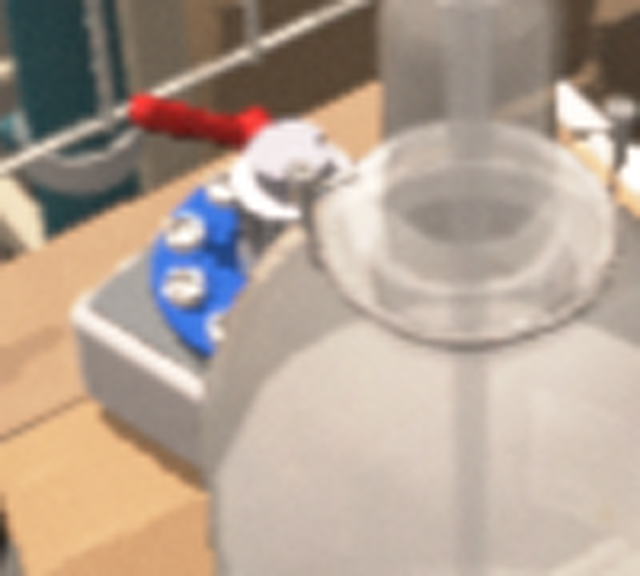

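Crop c1 shows the housing corners at about (125,140), (430,65), (525,360) and (210,460), and the index mark at (375,402). The hub top is near (353,226), the lever root at (462,265) and the lever end at (508,135). Dividing by 6.4 and adding (315,165) gives image pixels. The flat shows as a dark notch at about (345,250).

```bash
cat > h.py <<'E'
import numpy as np
from plant import manip
M=np.array([[367.6,0,319.4],[0,367.6,197.1],[0,0,1]])
R=np.array([[0.0099,-0.9994,0.0338],[-0.9823,-0.0161,-0.1866],[0.187,-0.0313,-0.9819]]);t=np.array([-0.03,0.5858,0.8425])
def bp(u,v,z,s=6.4,o=(315,165)):
    p=np.array([(u+.5)/s+o[0]-.5,(v+.5)/s+o[1]-.5,1]); d=R.T@np.linalg.inv(M)@p; c=-R.T@t
    return (c+d*(z-c[2])/d[2]).round(4)
def pj(X,s=6.4,o=(315,165)):
    q=M@(R@np.array(X)+t); q=q[:2]/q[2]; return ((q-o)*s).round(0)
E
python3 - <<'E'
from h import *
c=[bp(*p,.06) for p in((125,140),(430,65),(525,360),(210,460))]
for x in c:print(x)
C=np.mean(c,0);print("mean",C,[np.linalg.norm(c[i]-c[i-1]).round(4) for i in range(4)])
f=(c[2]+c[3])/2-(c[0]+c[1])/2; print("front dir",np.degrees(np.arctan2(f[1],f[0])), "side",np.degrees(np.arctan2(*(c[2]-c[1])[1::-1])),np.degrees(np.arctan2(*(c[3]-c[2])[1::-1])))
print("disc",bp(330,248,.072)); print("hub",bp(353,226,.118)); print("idx",bp(375,402,.06))
r=bp(462,265,.096);e=bp(508,135,.096+.027);print("root",r,"end",e,np.linalg.norm(e-r))
for z in(.072,.118,.131):print(z,pj([C[0],C[1],z]))
E
```

```text
[ 0.6124 -0.0579  0.06  ]
[ 0.6442 -0.176   0.06  ]
[ 0.5299 -0.2096  0.06  ]
[ 0.4907 -0.09    0.06  ]
mean [ 0.5693   -0.133375  0.06    ] [np.float64(0.1259), np.float64(0.1223), np.float64(0.1191), np.float64(0.1259)]
front dir -164.4433381432639 side -163.61860174058896 108.14703275636492
disc [ 0.5696 -0.1342  0.072 ]
hub [ 0.5697 -0.1351  0.118 ]
idx [ 0.5133 -0.1523  0.06  ]
root [ 0.5599 -0.1786  0.096 ] end [ 0.6027 -0.1904  0.123 ] 0.05196229402172314
0.072 [325. 246.]
0.118 [345. 224.]
0.131 [352. 218.]
```

Run:
```python
from h import *
import cv2
K2=np.array([[444.1,0,323],[0,444.1,194.4],[0,0,1]])
R2=np.array([[-0.8125,.583,-.0038],[.4516,.6251,-.6367],[-.3688,-.519,-.7711]]);t2=np.array([.4771,-.1978,1.2747])
P1=M@np.c_[R,t];P2=K2@np.c_[R2,t2]
for n,a,b in(("stopcock",(262,243),(404,103)),("sidearm root",(272,152),(330,87)),("lever root",(387.2,206.4),(290,144)),("leverend",(394.4,186.1),(272.5,141.5)),("flask top",(302,257),(384,168))):
    X=cv2.triangulatePoints(P1,P2,np.float64(a),np.float64(b)).ravel(); X=X[:3]/X[3]
    print(n,X.round(3),(M@(R@X+t))[:2]/(R@X+t)[2]-a)
c=-R2.T@t2
for n,p in(("carboy base ctr",(325,248)),("base left",(287,250)),("flask",(381,197)),("jar",(242,235))):
    d=R2.T@np.linalg.inv(K2)@np.array([*p,1]);print(n,(c-d*c[2]/d[2]).round(3))
print("top cam",(-R.T@t).round(3),"scene",c.round(3))
```

```text
stopcock [0.457 0.075 0.346] [ 1.53568948 -1.39277928]
sidearm root [0.594 0.049 0.423] [ 7.27305762 -7.75655841]
lever root [ 0.558 -0.178  0.103] [ 0.01134701 -0.01159056]
leverend [ 0.6   -0.189  0.127] [-0.51737267  0.53608158]
flask top [0.436 0.021 0.115] [-2.11115035  1.85307985]
carboy base ctr [0.625 0.061 0.   ]
base left [0.698 0.014 0.   ]
flask [0.424 0.021 0.   ]
jar [ 0.761 -0.082  0.   ]
top cam [0.418 0.006 0.938] scene [0.947 0.507 0.859]
```

Run:
```python
import cv2,numpy as np
from plant import manip
a=np.mean([manip.grab_frame("top")["img"].astype(float) for _ in range(3)],0)[186:211,357:382]
b=np.mean([manip.grab_frame("scene")["img"].astype(float) for _ in range(3)],0)[138:163,284:309]
f=lambda i:cv2.resize(np.clip((i-i.min())*255/(i.max()-i.min()),0,255).astype(np.uint8),(400,400),interpolation=cv2.INTER_CUBIC)
cv2.imwrite("pics/z1.png",np.hstack([f(a),f(b)]))
```

```text
(no output)
```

View pics/z1.png

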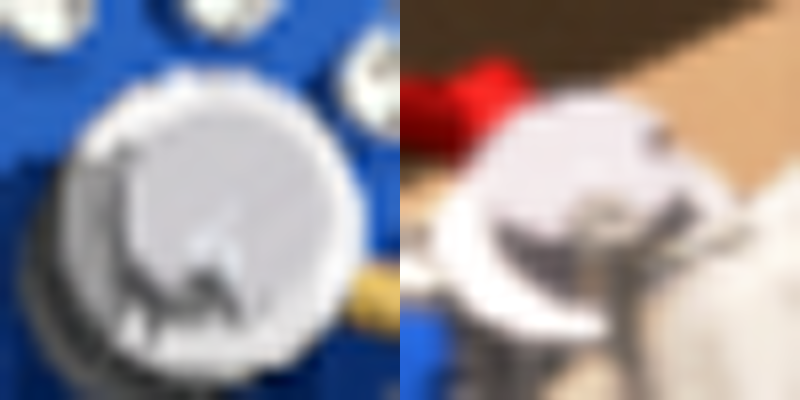

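The spindle's notch appears at about (212,285) in the left half, against a centre of (232,203), so the flat points to about 167° in world, roughly 90° clockwise from the screw. The spindle centre puts the axis at about (0.570,-0.1365). Next I'll plan the approach.

```bash
cat >> h.py <<'E'
def plan(wps,step=3.8,astep=5.5,jaw=1):
    """wps: (x,y,z,psi_deg); prints rows from measured pose"""
    s=manip.state();w,x,y,z=s["tool_rot"];p=s["tool_pos"]*100
    psi=np.degrees(np.arctan2(2*(x*y+w*z),1-2*(y*y+z*z)))
    rows=[]
    for X,Y,Z,q in wps:
        g=np.array([X,Y,Z])*100; n=int(np.ceil(max(np.linalg.norm(g-p)/step,abs(q-psi)/astep)))
        for i in range(n):
            d=(g-p)/(n-i); a=round((psi-q)/(n-i),1); c,sn=np.cos(np.radians(psi)),np.sin(np.radians(psi))
            r=[round(d[0]*c+d[1]*sn,1),round(d[0]*sn-d[1]*c,1),round(-d[2],1)]
            rows.append(r+[0,0,a,jaw]); p=p+np.array([r[0]*c+r[1]*sn,r[0]*sn-r[1]*c,-r[2]]); psi-=a
    print(len(rows),str(rows).replace(" ",""))
def st():
    s=manip.state();w,x,y,z=s["tool_rot"]
    print(s["time"],s["tool_pos"].round(4),"psi",np.degrees(np.arctan2(2*(x*y+w*z),1-2*(y*y+z*z))).round(2),s["contact_force"].round(1),s["ft_torque"].round(2),s["joint_pos"].round(2),s["gripper_width"],s["grasp_force"])
E
python3 -c "
from h import *
plan([(.13,-.40,.28,25),(.29,-.29,.28,55),(.40,-.10,.25,77.6),(.57,-.1365,.22,77.6),(.57,-.1365,.16,77.6)])"
```

```text
25 [[np.float64(0.4),np.float64(-3.4),np.float64(-0.5),0,0,np.float64(-1.7),1],[np.float64(0.5),np.float64(-3.4),np.float64(-0.5),0,0,np.float64(-1.7),1],[np.float64(0.6),np.float64(-3.4),np.float64(-0.5),0,0,np.float64(-1.7),1],[np.float64(0.7),np.float64(-3.4),np.float64(-0.5),0,0,np.float64(-1.7),1],[np.float64(0.8),np.float64(-3.3),np.float64(-0.5),0,0,np.float64(-1.7),1],[np.float64(0.9),np.float64(-3.3),np.float64(-0.5),0,0,np.float64(-1.8),1],[np.float64(3.2),np.float64(-0.5),np.float64(0.0),0,0,np.float64(-5.0),1],[np.float64(3.2),np.float64(-0.3),np.float64(0.0),0,0,np.float64(-5.0),1],[np.float64(3.2),np.float64(0.0),np.float64(0.0),0,0,np.float64(-5.0),1],[np.float64(3.2),np.float64(0.3),np.float64(0.0),0,0,np.float64(-5.0),1],[np.float64(3.2),np.float64(0.6),np.float64(0.0),0,0,np.float64(-5.0),1],[np.float64(3.2),np.float64(0.9),np.float64(0.0),0,0,np.float64(-5.0),1],[np.float64(3.6),np.float64(-0.3),np.float64(0.5),0,0,np.float64(-3.8),1],[np.float64(3.7),np.float64(-0.1),np.float64(0.5),0,0,np.float64(-3.8),1],[np.float64(3.7),np.float64(0.2),np.float64(0.5),0,0,np.float64(-3.7),1],[np.float64(3.6),np.float64(0.4),np.float64(0.5),0,0,np.float64(-3.8),1],[np.float64(3.6),np.float64(0.6),np.float64(0.5),0,0,np.float64(-3.7),1],[np.float64(3.5),np.float64(0.9),np.float64(0.5),0,0,np.float64(-3.8),1],[np.float64(0.0),np.float64(3.5),np.float64(0.6),0,0,np.float64(0.0),1],[np.float64(0.0),np.float64(3.5),np.float64(0.6),0,0,np.float64(0.0),1],[np.float64(0.0),np.float64(3.5),np.float64(0.6),0,0,np.float64(0.0),1],[np.float64(0.1),np.float64(3.5),np.float64(0.6),0,0,np.float64(0.0),1],[np.float64(0.0),np.float64(3.4),np.float64(0.6),0,0,np.float64(0.0),1],[np.float64(0.0),np.float64(0.0),np.float64(3.0),0,0,np.float64(0.0),1],[np.float64(0.0),np.float64(0.0),np.float64(3.0),0,0,np.float64(0.0),1]]
```

Call:
move_arm --pt "0.4 -3.4 -0.5 0 0 -1.7 1" --pt "0.5 -3.4 -0.5 0 0 -1.7 1" --pt "0.6 -3.4 -0.5 0 0 -1.7 1" --pt "0.7 -3.4 -0.5 0 0 -1.7 1" --pt "0.8 -3.3 -0.5 0 0 -1.7 1" --pt "0.9 -3.3 -0.5 0 0 -1.8 1" --pt "3.2 -0.5 0 0 0 -5 1" --pt "3.2 -0.3 0 0 0 -5 1" --pt "3.2 0 0 0 0 -5 1" --pt "3.2 0.3 0 0 0 -5 1" --pt "3.2 0.6 0 0 0 -5 1" --pt "3.2 0.9 0 0 0 -5 1" --pt "3.6 -0.3 0.5 0 0 -3.8 1" --pt "3.7 -0.1 0.5 0 0 -3.8 1" --pt "3.7 0.2 0.5 0 0 -3.7 1" --pt "3.6 0.4 0.5 0 0 -3.8 1" --pt "3.6 0.6 0.5 0 0 -3.7 1" --pt "3.5 0.9 0.5 0 0 -3.8 1" --pt "0 0 0 0 0 0 1" --pt "0 0 0 0 0 0 1"

```text
time: 2.07
tool_pos: [0.4, -0.0988, 0.25]
tool_rot: [-0.0, 0.778, 0.628, -0.0]
contact_force: [0.9, -0.7, -0.5]
gripper_width: 1.003
grasp_force: 0.0
```

```bash
sed -i 's/round(d\[/fl(d[/g; s/round(-d/fl(-d/; s/a=round((psi-q)\/(n-i),1)/a=fl((psi-q)\/(n-i),1)/' h.py; echo 'fl=lambda v,n: round(float(v),n)'>>h.py; python3 -c "
from h import *
st();plan([(.57,-.1365,.22,77.6),(.57,-.1365,.16,77.6)])"
```

```text
2.0667 [ 0.4    -0.0988  0.25  ] psi 77.86 [ 0.9 -0.7 -0.5] [ 0.01  0.04 -0.03] [-0.42 -0.5   2.08 -0.    1.56 -0.21] 1.00302679113355 0.0
7 [[-0.0,3.5,0.6,0,0,0.1,1],[-0.0,3.5,0.6,0,0,0.0,1],[-0.0,3.5,0.6,0,0,0.1,1],[-0.0,3.5,0.6,0,0,0.0,1],[-0.1,3.4,0.6,0,0,0.1,1],[0.0,0.0,3.0,0,0,-0.0,1],[0.0,0.0,3.0,0,0,-0.0,1]]
```

Call:
move_arm --pt "0 3.5 0.6 0 0 0.1 1" --pt "0 3.5 0.6 0 0 0 1" --pt "0 3.5 0.6 0 0 0.1 1" --pt "0 3.5 0.6 0 0 0 1" --pt "-0.1 3.4 0.6 0 0 0.1 1" --pt "0 0 3.0 0 0 0 1" --pt "0 0 3.0 0 0 0 1" --pt "0 0 0 0 0 0 1"

```text
time: 2.73
tool_pos: [0.5655, -0.1398, 0.1533]
tool_rot: [-0.005, 0.782, 0.623, -0.003]
contact_force: [-2.2, 0.4, -2.0]
gripper_width: 1.0
grasp_force: 0.0
```

Run:
```python
from h import *
import cv2
st()
a=manip.grab_frame("top")["img"][130:260,310:440]; b=manip.grab_frame("scene")["img"][85:215,220:350]
cv2.imwrite("pics/g1.png",np.hstack([cv2.resize(i,(400,400),interpolation=cv2.INTER_CUBIC) for i in(a,b)]))
```

```text
2.7333 [ 0.5655 -0.1398  0.1533] psi 77.15 [-2.2  0.4 -2. ] [-0.01  0.07  0.01] [-0.37  0.04  1.79 -0.    1.32 -0.15] 0.9998564146768593 0.0
```

View pics/g1.png

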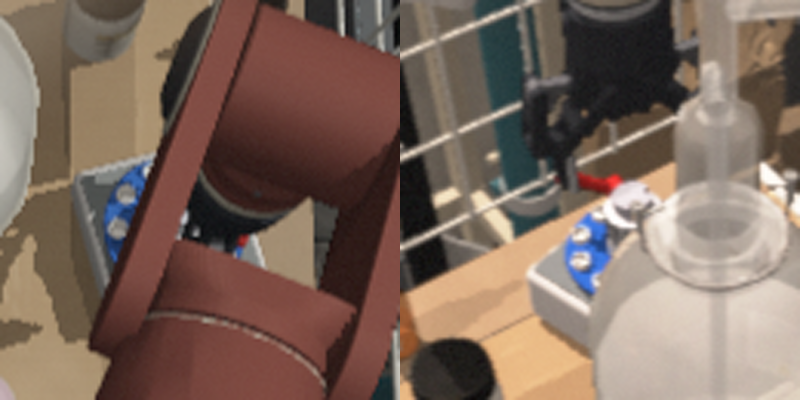

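The top camera is now blocked by the arm. The scene camera still sees the gripper above the hub, with the red lever at about (600,183).

Call:
move_arm --pt "0 0 0 0 0 0 1" --pt "0 0 0 0 0 0 1" --pt "0 0 0 0 0 0 1"

```text
time: 3.08
tool_pos: [0.5704, -0.1398, 0.1631]
tool_rot: [0.002, 0.781, 0.624, 0.001]
contact_force: [0.2, 0.4, 0.6]
gripper_width: 1.0
grasp_force: 0.0
```

```bash
python3 -c "
from h import *
st();plan([(.57,-.1365,.106,77.6)],step=1)"
```

```text
3.0833 [ 0.5704 -0.1398  0.1631] psi 77.29 [0.2 0.4 0.6] [-0.05  0.    0.02] [-0.37  0.03  1.79 -0.    1.32 -0.15] 0.9998077015695804 0.0
6 [[0.1,-0.0,1.0,0,0,-0.1,1],[0.0,-0.0,0.9,0,0,-0.0,1],[0.1,-0.0,1.0,0,0,-0.1,1],[0.0,-0.0,0.9,0,0,-0.0,1],[0.1,-0.1,1.0,0,0,-0.1,1],[0.0,-0.0,0.9,0,0,-0.0,1]]
```

Call:
move_arm --pt "0.1 0 1 0 0 -0.1 1" --pt "0.1 0 1 0 0 -0.1 1" --pt "0.1 0 1 0 0 -0.1 1" --pt "0 -0.1 1 0 0 0 1" --pt "0 0 1 0 0 0 1" --pt "0 0 0.6 0 0 0 1" --pt "0 0 0 0 0 0 1" --pt "0 0 0 0 0 0 1" --pt "0 0 0 0 0 0 1"

```text
time: 3.83
tool_pos: [0.5694, -0.1361, 0.1047]
tool_rot: [0.0, 0.779, 0.627, 0.0]
contact_force: [1.1, -0.2, 0.5]
gripper_width: 1.002
grasp_force: 0.0
```

Call:
move_arm --pt "0 0 0 0 0 0 0.3" --pt "0 0 0 0 0 0 0.15" --pt "0 0 0 0 0 0 0.1" --pt "0 0 0 0 0 0 0.06" --pt "0 0 0 0 0 0 0.04" --pt "0 0 0 0 0 0 0.02"

```text
time: 4.33
tool_pos: [0.5694, -0.1361, 0.1047]
tool_rot: [0.0, 0.779, 0.627, 0.0]
contact_force: [0.2, 0.0, 1.1]
gripper_width: 0.507
grasp_force: 8.6
```

```bash
python3 -c "
from h import *
st()"
```

```text
4.3333 [ 0.5694 -0.1361  0.1047] psi 77.61 [0.2 0.  1.1] [-0.03 -0.14  0.05] [-0.36  0.09  1.83  0.    1.22 -0.15] 0.5071380647036686 8.598409295082092
```

Call:
move_arm --pt "0 0 0 0 0 0 -1" --pt "0 0 0 0 0 0 -1" --pt "0 0 0 0 0 0 -1" --pt "0 0 0 0 0 0 -1"

```text
time: 4.67
tool_pos: [0.5694, -0.1361, 0.1049]
tool_rot: [0.0, 0.779, 0.627, 0.0]
contact_force: [-0.8, -0.4, 3.9]
gripper_width: 0.498
grasp_force: 60.9
```

```bash
python3 -c "
from h import *
st()"
```

```text
4.6667 [ 0.5694 -0.1361  0.1049] psi 77.61 [-0.8 -0.4  3.9] [ 0.03  0.01 -0.01] [-0.36  0.09  1.82  0.    1.22 -0.15] 0.4984657787097584 60.861968994140625
```

Call:
move_arm --pt "0 0 0 0 0 1 -1" --pt "0 0 0 0 0 2 -1" --pt "0 0 0 0 0 2 -1" --pt "0 0 0 0 0 2 -1" --pt "0 0 0 0 0 2 -1"

```text
time: 5.08
tool_pos: [0.5691, -0.136, 0.1049]
tool_rot: [0.0, 0.827, 0.563, -0.0]
contact_force: [-3.2, 1.5, 5.4]
gripper_width: 0.502
grasp_force: 61.5
```

```bash
python3 -c "
from h import *
st()"
```

```text
5.0833 [ 0.5691 -0.136   0.1049] psi 68.49 [-3.2  1.5  5.4] [0.05 0.26 0.07] [-0.36  0.09  1.83 -0.    1.22  0.01] 0.5016397262392069 61.52812600135803
```

Call:
move_arm --pt "0 0 0 0 0 2 -1" --pt "0 0 0 0 0 2 -1" --pt "0 0 0 0 0 2 -1" --pt "0 0 0 0 0 2 -1" --pt "0 0 0 0 0 2 -1" --pt "0 0 0 0 0 2 -1"

```text
time: 5.58
tool_pos: [0.5688, -0.1358, 0.1049]
tool_rot: [-0.0, 0.881, 0.473, -0.0]
contact_force: [-4.5, 1.3, 7.3]
gripper_width: 0.491
grasp_force: 61.7
```

Run:
```python
from h import *
import cv2
st()
a=manip.grab_frame("top")["img"][130:260,310:440]; b=manip.grab_frame("scene")["img"][110:190,250:330]
st()
cv2.imwrite("pics/g2.png",np.hstack([cv2.resize(i,(400,400),interpolation=cv2.INTER_CUBIC) for i in(a,b)]))
```

```text
5.5833 [ 0.5688 -0.1358  0.1049] psi 56.5 [-4.5  1.3  7.3] [0.22 0.38 0.16] [-0.36  0.09  1.83 -0.    1.23  0.22] 0.4910455115981314 61.69456601142883
5.6833 [ 0.5688 -0.1358  0.1049] psi 56.52 [-3.5  1.7  7.9] [ 0.07  0.36 -0.2 ] [-0.36  0.09  1.83 -0.    1.23  0.22] 0.4977552299484725 61.63429141044617
```

View pics/g2.png

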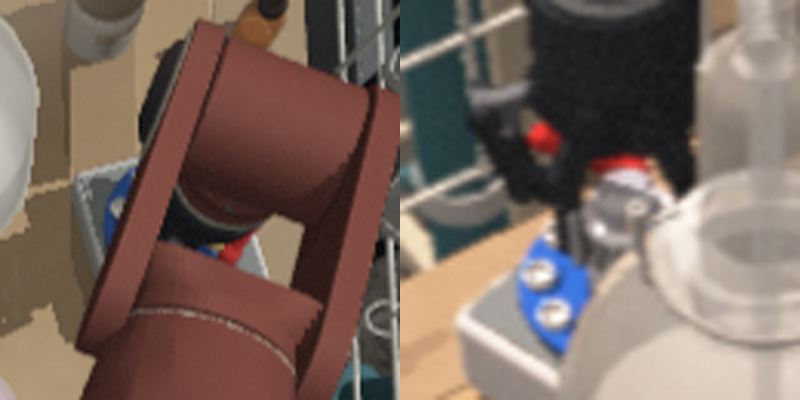

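The hub is turning with the gripper: the lever now shows at about (235,250) in the top crop, between the arm links. The wrist moment is noisy, so I'll watch joint 6 effort as well.

Call:
move_arm --pt "0 0 0 0 0 2 -1" --pt "0 0 0 0 0 2 -1" --pt "0 0 0 0 0 2 -1" --pt "0 0 0 0 0 2 -1" --pt "0 0 0 0 0 2 -1" --pt "0 0 0 0 0 2 -1"

```text
time: 6.18
tool_pos: [0.5685, -0.1356, 0.1049]
tool_rot: [-0.001, 0.925, 0.379, -0.001]
contact_force: [-5.4, 1.9, 8.6]
gripper_width: 0.494
grasp_force: 61.8
```

```bash
sed -i 's/s\["grasp_force"\])$/s["grasp_force"],"J6",s["joint_efforts"][5].round(3))/' h.py; python3 -c "
from h import *
st()"
```

```text
6.1833 [ 0.5685 -0.1356  0.1049] psi 44.52 [-5.4  1.9  8.6] [0.11 0.52 0.28] [-0.36  0.09  1.83 -0.    1.23  0.43] 0.4944687071131843 61.80643022060394 J6 -0.104
```

Call:
move_arm --pt "0 0 0 0 0 2 -1" --pt "0 0 0 0 0 2 -1" --pt "0 0 0 0 0 2 -1" --pt "0 0 0 0 0 2 -1" --pt "0 0 0 0 0 2 -1"

```text
time: 6.6
tool_pos: [0.5683, -0.1354, 0.1049]
tool_rot: [-0.001, 0.955, 0.297, -0.001]
contact_force: [-6.7, 3.5, 9.9]
gripper_width: 0.499
grasp_force: 61.8
```

```bash
python3 -c "
from h import *
st()"
```

```text
6.6 [ 0.5683 -0.1354  0.1049] psi 34.52 [-6.7  3.5  9.9] [0.25 0.58 0.18] [-0.36  0.09  1.83  0.    1.23  0.61] 0.49940714671693043 61.83203995227814 J6 -0.12
```

Call:
move_arm --pt "-0.05 -0.1 -0.1 0 0 2 -1" --pt "0 0 0 0 0 2 -1" --pt "0 0 0 0 0 2 -1" --pt "0 0 0 0 0 2 -1" --pt "0 0 0 0 0 2 -1"

```text
time: 7.02
tool_pos: [0.5681, -0.1351, 0.1049]
tool_rot: [-0.0, 0.977, 0.212, 0.0]
contact_force: [-0.1, 1.8, 1.0]
gripper_width: 0.5
grasp_force: 62.4
```

```bash
python3 -c "
from h import *
st()"
```

```text
7.0167 [ 0.5681 -0.1351  0.1049] psi 24.51 [-0.1  1.8  1. ] [ 0.09 -0.11  0.15] [-0.36  0.09  1.83  0.    1.22  0.78] 0.49991378551363536 62.351471185684204 J6 -0.128
```

Call:
move_arm --pt "0 0 0 0 0 1.5 -1" --pt "0 0 0 0 0 1.5 -1" --pt "0 0 0 0 0 1.5 -1" --pt "0 0 0 0 0 1.5 -1"

```text
time: 7.35
tool_pos: [0.568, -0.1349, 0.1049]
tool_rot: [-0.0, 0.987, 0.161, 0.0]
contact_force: [0.4, 2.3, 2.5]
gripper_width: 0.5
grasp_force: 62.4
```

Run:
```python
from h import *
import cv2
st()
a=manip.grab_frame("top")["img"][160:260,320:420]; b=manip.grab_frame("scene")["img"][110:190,250:330]
st()
cv2.imwrite("pics/g3.png",np.hstack([cv2.resize(i,(400,400),interpolation=cv2.INTER_CUBIC) for i in(a,b)]))
```

```text
7.35 [ 0.568  -0.1349  0.1049] psi 18.53 [0.4 2.3 2.5] [ 0.17 -0.07  0.2 ] [-0.36  0.09  1.83  0.    1.22  0.89] 0.4996903064356737 62.35989689826965 J6 -0.075
7.45 [ 0.568  -0.1349  0.105 ] psi 18.57 [-0.4  2.3  1.8] [ 0.17 -0.17 -0.13] [-0.36  0.09  1.83  0.    1.22  0.89] 0.5014657602325846 62.36985683441162 J6 -0.011
```

View pics/g3.png

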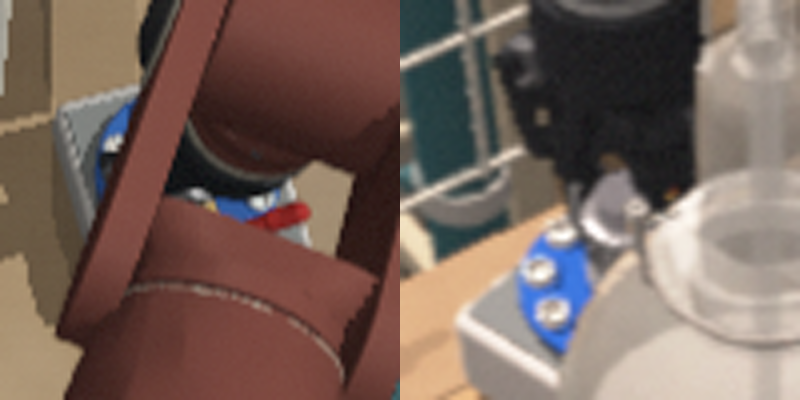

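The top crop shows the lever clear of the arm: its outer end is at about (310,212) in the crop, image (397,213). I'll add a sub-pixel tracker for it so I can see the drop.

```bash
cat >> h.py <<'E'
def lev(ax=(.5685,-.1358),save=None):
    s=manip.state();w,x,y,z=s["tool_rot"];psi=np.arctan2(2*(x*y+w*z),1-2*(y*y+z*z))
    im=np.mean([manip.grab_frame("top")["img"].astype(float) for _ in range(3)],0)
    red=np.clip((im[...,2]-np.maximum(im[...,0],im[...,1])-40)/80,0,1); red[:175]=0;red[250:]=0;red[:,:350]=0;red[:,430:]=0
    u,v=np.meshgrid(np.arange(640),np.arange(400)); m=red>.5
    if m.sum()<5: print("no red");return
    P=lambda X:(lambda q:q[:2]/q[2])(M@(R@X+t))
    d=np.array([np.cos(psi+np.pi),np.sin(psi+np.pi),0]);e=np.array([-d[1],d[0],0])
    for th in (.16,.33,.65,.82):
        el=np.radians(33)-(th-.16);rt=np.array([*ax,.096])+(.045-.009*(th-.16))*d
        en=rt+.05*(np.cos(el)*e+np.sin(el)*np.array([0,0,1]));a,b=P(rt),P(en);k=(b-a)/np.linalg.norm(b-a)
        tip=(b+3.2*k)@k; n=np.array([-k[1],k[0]])
        sel=((u*k[0]+v*k[1])>b@k-15)&(abs(u*n[0]+v*n[1]-b@n)<1.5)
        prof=(red*sel).sum()/max(3,1) # red length beyond b-15, over 3 px wide strip
        wd=((red*(u*n[0]+v*n[1]))[m].sum()/red[m].sum()-b@n)
        print("th",th,"pred end",b.round(1),"len red-pred",(prof-18.2).round(2),"lat",wd.round(2))
    vv,uu=np.where(m);print("bbox",uu.min(),uu.max(),vv.min(),vv.max(),"area",red.sum().round(1))
    if save: cv2.imwrite(save,cv2.resize(im[160:260,320:420].astype(np.uint8),(500,500),interpolation=cv2.INTER_CUBIC))
import cv2
E
python3 -c "
from h import *
lev()"
```

```text
th 0.16 pred end [394.5 213.2] len red-pred -7.22 lat -0.87
th 0.33 pred end [395.2 212.5] len red-pred -6.59 lat -0.38
th 0.65 pred end [394.7 211.8] len red-pred -7.27 lat 0.52
th 0.82 pred end [393.6 211.7] len red-pred -8.08 lat 0.97
bbox 383 396 211 216 area 389.8
```

Call:
move_arm --pt "0 0 0 0 0 1.5 -1" --pt "0 0 0 0 0 1.5 -1" --pt "0 0 0 0 0 1.5 -1" --pt "0 0 0 0 0 1.5 -1"

```text
time: 7.93
tool_pos: [0.5679, -0.1347, 0.1049]
tool_rot: [-0.001, 0.994, 0.11, -0.0]
contact_force: [-0.2, 4.1, 1.0]
gripper_width: 0.503
grasp_force: 62.4
```

```bash
python3 -c "
from h import *
st();lev();st()"
```

```text
7.9333 [ 0.5679 -0.1347  0.1049] psi 12.59 [-0.2  4.1  1. ] [ 0.32 -0.17  0.08] [-0.36  0.09  1.83  0.    1.22  0.99] 0.5028967820163074 62.372292280197144 J6 -0.203
th 0.16 pred end [393.1 215.6] len red-pred -8.88 lat -0.97
th 0.33 pred end [393.9 215. ] len red-pred -8.32 lat -0.58
th 0.65 pred end [393.6 214.4] len red-pred -7.77 lat 0.17
th 0.82 pred end [392.6 214.3] len red-pred -8.04 lat 0.54
bbox 385 395 213 217 area 382.2
8.0833 [ 0.5679 -0.1347  0.1049] psi 12.64 [1.9 6.1 0.4] [ 0.45 -0.21 -0.18] [-0.36  0.09  1.83  0.    1.22  0.99] 0.4978416440546936 62.286885380744934 J6 -0.147
```

Call:
move_arm --pt "0 -0.1 0 0 0 0 -1" --pt "0 0 0 0 0 1 -1" --pt "0 0 0 0 0 1 -1"

```text
time: 8.33
tool_pos: [0.5679, -0.1346, 0.105]
tool_rot: [0.0, 0.996, 0.092, 0.0]
contact_force: [3.2, 1.7, -1.9]
gripper_width: 0.499
grasp_force: 62.0
```

```bash
python3 -c "
from h import *
st();lev();st()"
```

```text
8.3333 [ 0.5679 -0.1346  0.105 ] psi 10.56 [ 3.2  1.7 -1.9] [ 0.06 -0.43  0.12] [-0.36  0.09  1.83 -0.    1.22  1.03] 0.4988091666204001 62.02868342399597 J6 -0.083
th 0.16 pred end [392.6 216.3] len red-pred -8.94 lat -1.12
th 0.33 pred end [393.4 215.8] len red-pred -8.67 lat -0.76
th 0.65 pred end [393.2 215.2] len red-pred -8.29 lat -0.05
th 0.82 pred end [392.2 215.1] len red-pred -7.83 lat 0.3
bbox 385 394 214 218 area 381.2
8.4833 [ 0.5679 -0.1346  0.1049] psi 10.58 [ 4.   0.2 -2.9] [-0.08 -0.64 -0.21] [-0.36  0.09  1.83  0.    1.22  1.03] 0.5039420006357831 61.88735246658325 J6 -0.155
```

Call:
move_arm --pt "0 0 0 0 0 1 -1" --pt "0 0 0 0 0 1 -1"

```text
time: 8.65
tool_pos: [0.5679, -0.1346, 0.105]
tool_rot: [0.0, 0.997, 0.074, 0.0]
contact_force: [4.8, 0.8, -3.6]
gripper_width: 0.495
grasp_force: 61.8
```

```bash
python3 -c "
from h import *
st();lev();st()"
```

```text
8.65 [ 0.5679 -0.1346  0.105 ] psi 8.54 [ 4.8  0.8 -3.6] [-0.06 -0.7   0.04] [-0.36  0.09  1.83 -0.    1.22  1.06] 0.4951961816562005 61.79343581199646 J6 -0.066
th 0.16 pred end [392.  217.1] len red-pred -9.57 lat -1.08
th 0.33 pred end [392.9 216.6] len red-pred -9.28 lat -0.74
th 0.65 pred end [392.8 216.1] len red-pred -8.42 lat -0.09
th 0.82 pred end [391.8 215.9] len red-pred -8.27 lat 0.23
bbox 385 394 215 218 area 377.0
8.8 [ 0.5679 -0.1346  0.105 ] psi 8.57 [ 5.2 -0.4 -5.5] [-0.14 -0.76 -0.13] [-0.36  0.09  1.83  0.    1.22  1.06] 0.5018804531017097 61.743375062942505 J6 -0.145
```

Call:
move_arm --pt "0 0 0.05 0 0 1 -1" --pt "0 0 0 0 0 1 -1" --pt "0 0 0 0 0 1 -1"

```text
time: 9.05
tool_pos: [0.5679, -0.1345, 0.1049]
tool_rot: [-0.0, 0.999, 0.048, 0.0]
contact_force: [3.3, 1.7, -2.0]
gripper_width: 0.496
grasp_force: 61.9
```

```bash
python3 -c "
from h import *
st();lev();st()"
```

```text
9.05 [ 0.5679 -0.1345  0.1049] psi 5.52 [ 3.3  1.7 -2. ] [ 0.06 -0.54  0.11] [-0.36  0.09  1.83  0.    1.22  1.11] 0.4958099777682299 61.919238567352295 J6 -0.068
th 0.16 pred end [391.1 218.2] len red-pred -10.64 lat -1.26
th 0.33 pred end [392.  217.8] len red-pred -10.43 lat -0.98
th 0.65 pred end [392.  217.3] len red-pred -9.82 lat -0.41
th 0.82 pred end [391.1 217.1] len red-pred -8.78 lat -0.13
bbox 385 393 216 219 area 373.4
9.2 [ 0.5679 -0.1345  0.105 ] psi 5.57 [ 2.5  2.  -2.5] [ 0.02 -0.62 -0.24] [-0.36  0.09  1.83  0.    1.22  1.11] 0.4990768316624667 61.99455142021179 J6 -0.165
```

Call:
move_arm --pt "-0.05 0 0 0 0 1 -1" --pt "0 0 0 0 0 1 -1" --pt "0 0 0 0 0 1 -1"

```text
time: 9.45
tool_pos: [0.5679, -0.1344, 0.105]
tool_rot: [-0.0, 1.0, 0.022, 0.001]
contact_force: [5.9, 0.8, -4.3]
gripper_width: 0.499
grasp_force: 61.8
```

```bash
python3 -c "
from h import *
st();lev();st()"
```

```text
9.45 [ 0.5679 -0.1344  0.105 ] psi 2.54 [ 5.9  0.8 -4.3] [ 0.   -0.81  0.01] [-0.36  0.09  1.83  0.    1.22  1.17] 0.4987390967073687 61.83791756629944 J6 -0.154
th 0.16 pred end [390.2 219.2] len red-pred -11.62 lat -1.49
th 0.33 pred end [391.2 218.9] len red-pred -11.69 lat -1.25
th 0.65 pred end [391.2 218.5] len red-pred -11.55 lat -0.75
th 0.82 pred end [390.4 218.3] len red-pred -10.03 lat -0.52
bbox 385 392 217 219 area 365.4
9.6 [ 0.5679 -0.1344  0.105 ] psi 2.55 [ 5.6  1.6 -3.7] [ 0.06 -0.84 -0.23] [-0.36  0.09  1.83  0.    1.22  1.17] 0.500160829153887 61.8702507019043 J6 -0.221
```

Call:
move_arm --pt "0.12 0 0.05 0 0 0 -1" --pt "0 0 0 0 0 1 -1" --pt "0 0 0 0 0 1 -1" --pt "0 0 0 0 0 1 -1"

```text
time: 9.93
tool_pos: [0.568, -0.1343, 0.1049]
tool_rot: [-0.0, 1.0, -0.004, -0.001]
contact_force: [-4.4, 3.1, 6.7]
gripper_width: 0.502
grasp_force: 62.8
```

```bash
python3 -c "
from h import *
st();lev();st()"
```

```text
9.9333 [ 0.568  -0.1343  0.1049] psi -0.46 [-4.4  3.1  6.7] [0.32 0.48 0.09] [-0.36  0.09  1.83 -0.    1.23  1.22] 0.5024344284807275 62.780481576919556 J6 -0.039
th 0.16 pred end [389.2 220.2] len red-pred -13.73 lat -2.3
th 0.33 pred end [390.2 219.9] len red-pred -13.83 lat -2.12
th 0.65 pred end [390.4 219.6] len red-pred -13.76 lat -1.73
th 0.82 pred end [389.5 219.4] len red-pred -13.0 lat -1.54
bbox 388 391 217 219 area 354.0
10.0833 [ 0.5679 -0.1343  0.1049] psi -0.46 [-3.   4.7  4.5] [ 0.24  0.51 -0.18] [-0.36  0.09  1.83 -0.    1.23  1.22] 0.4985738864315241 62.790223360061646 J6 -0.163
```

Call:
move_arm --pt "0 0 0 0 0 1 -1" --pt "0 0 0 0 0 1 -1"

```text
time: 10.25
tool_pos: [0.568, -0.1342, 0.1049]
tool_rot: [-0.0, 1.0, -0.021, -0.001]
contact_force: [-3.4, 3.2, 5.5]
gripper_width: 0.498
grasp_force: 62.8
```

```bash
python3 -c "
from h import *
st();lev();st()"
```

```text
10.25 [ 0.568  -0.1342  0.1049] psi -2.46 [-3.4  3.2  5.5] [0.34 0.49 0.13] [-0.36  0.09  1.83 -0.    1.23  1.25] 0.4976978374013629 62.7844512462616 J6 -0.057
no red
10.4 [ 0.568  -0.1342  0.1049] psi -2.46 [-3.7  3.6  5.3] [ 0.31  0.52 -0.21] [-0.36  0.09  1.83 -0.    1.23  1.25] 0.49807881591475367 62.793062925338745 J6 -0.163
```

Call:
move_arm --pt "0 0 0 0 0 1 -1" --pt "0 0 0 0 0 1 -1"

```text
time: 10.57
tool_pos: [0.568, -0.1342, 0.1049]
tool_rot: [-0.0, 0.999, -0.039, -0.001]
contact_force: [-2.8, 3.7, 5.3]
gripper_width: 0.501
grasp_force: 62.8
```

```bash
python3 -c "
from h import *
st()"
```

```text
10.5667 [ 0.568  -0.1342  0.1049] psi -4.45 [-2.8  3.7  5.3] [0.35 0.51 0.15] [-0.36  0.09  1.83 -0.    1.23  1.29] 0.5009793607398172 62.78754472732544 J6 -0.054
```

Call:
move_arm --pt "0 0 0 0 0 1 -1" --pt "0 0 0 0 0 1 -1"

```text
time: 10.73
tool_pos: [0.568, -0.1341, 0.1049]
tool_rot: [-0.0, 0.998, -0.056, -0.001]
contact_force: [-2.9, 4.3, 5.4]
gripper_width: 0.499
grasp_force: 62.8
```

```bash
python3 -c "
from h import *
st()"
```

```text
10.7333 [ 0.568  -0.1341  0.1049] psi -6.45 [-2.9  4.3  5.4] [0.35 0.48 0.17] [-0.36  0.09  1.83  0.    1.23  1.32] 0.49942787618890633 62.781819105148315 J6 -0.018
```

Call:
move_arm --pt "0 0 0 0 0 1 -1" --pt "0 0 0 0 0 1 -1"

```text
time: 10.9
tool_pos: [0.568, -0.1341, 0.1049]
tool_rot: [-0.0, 0.997, -0.074, -0.001]
contact_force: [-3.2, 4.4, 4.7]
gripper_width: 0.498
grasp_force: 62.8
```

```bash
python3 -c "
from h import *
st()"
```

```text
10.9 [ 0.568  -0.1341  0.1049] psi -8.45 [-3.2  4.4  4.7] [0.39 0.45 0.22] [-0.36  0.09  1.83  0.    1.23  1.36] 0.4975228103683587 62.77516007423401 J6 -0.01
```

Call:
move_arm --pt "0 0 0 0 0 0 0.2" --pt "0 0 0 0 0 0 1" --pt "0 0 0 0 0 0 1" --pt "0 0 0 0 0 0 1" --pt "0 0 0 0 0 0 1" --pt "0 0 -2 0 0 0 1" --pt "0 0 -3 0 0 0 1" --pt "0 0 -3 0 0 0 1" --pt "0 0 -3 0 0 0 1" --pt "-3.5 0 -2 0 0 0 1" --pt "-3.5 0 -1 0 0 0 1" --pt "-3.5 0 0 0 0 0 1" --pt "-3.5 0 0 0 0 0 1" --pt "-3.5 0 0 0 0 0 1" --pt "0 0 0 0 0 0 1"

```text
time: 12.15
tool_pos: [0.3911, -0.1078, 0.2435]
tool_rot: [0.0, 0.997, -0.074, -0.0]
contact_force: [1.0, -0.1, 0.1]
gripper_width: 0.998
grasp_force: 0.0
```

Run:
```python
from h import *
st()
a=np.mean([manip.grab_frame("top")["img"].astype(float) for _ in range(3)],0)[180:240,335:395]; b=np.mean([manip.grab_frame("scene")["img"].astype(float) for _ in range(3)],0)[135:175,265:305]
cv2.imwrite("pics/g4.png",np.hstack([cv2.resize(i.astype(np.uint8),(400,400),interpolation=cv2.INTER_CUBIC) for i in(a,b)]))
```

```text
12.15 [ 0.3911 -0.1078  0.2435] psi -8.44 [ 1.  -0.1  0.1] [-0.03 -0.04 -0.03] [-0.45 -0.51  2.1  -0.    1.56  1.27] 0.9983076459705966 0.0 J6 -0.139
```

View pics/g4.png

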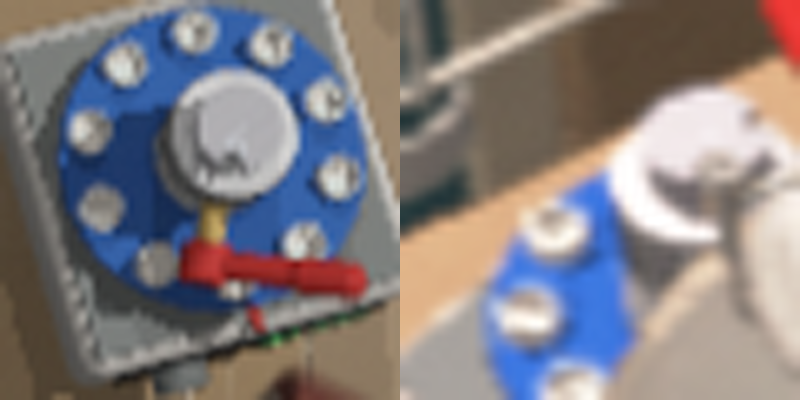

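The top crop shows the screw now pointing down, with the lever root at (207,265), its outer end at (368,280), and the notch at about (222,162) close to in line with the screw. The scene camera's view of the lever is blocked by the carboy. I'll measure the lever elevation from its red outline against the starting image.

```bash
cat >> h.py <<'E'
def redfit(im,box,scr0,ax0=(.568,-.1345)):
    """silhouette fit of two-sphere capsule; scr0 world angle of screw deg"""
    from scipy.optimize import least_squares
    u0,u1,v0,v1=box; c=im[v0:v1,u0:u1].astype(float)
    red=np.clip((c[...,2]-np.maximum(c[...,0],c[...,1]))/90,0,1)
    S=4;uu,vv=np.meshgrid(u0-.5+(np.arange((u1-u0)*S)+.5)/S,v0-.5+(np.arange((v1-v0)*S)+.5)/S)
    def model(p,full=False):
        th,dx,dy,sc=p; g=np.radians(sc); d=np.array([np.cos(g),np.sin(g),0]);e=np.array([-d[1],d[0],0])
        el=np.radians(33)-(th-.16);rt=np.array([ax0[0]+dx,ax0[1]+dy,.096])+(.045-.009*(th-.16))*d
        en=rt+.05*(np.cos(el)*e+np.sin(el)*np.array([0,0,1]))
        q=[];
        for X in(rt,en):
            y=M@(R@X+t);q.append((y[:2]/y[2],367.6/y[2]))
        (a,za),(b,zb)=q;k=b-a;L=k@k
        s=np.clip(((uu-a[0])*k[0]+(vv-a[1])*k[1])/L,0,1)
        dist=np.hypot(uu-a[0]-s*k[0],vv-a[1]-s*k[1]);r=.0063*(za+(zb-za)*s)
        m=1/(1+np.exp((dist-r)*6)); return m.reshape(v1-v0,S,u1-u0,S).mean((1,3))
    best=[]
    for th in np.arange(.0,.95,.08):
        o=least_squares(lambda p:(model([th,*p])-red).ravel(),[0,0,scr0],x_scale=[.002,.002,2]);best.append((o.cost.round(2),th.round(2),(o.x*[1000,1000,1]).round(1).tolist()))
    for b in best:print(*b)
E
python3 - <<'E'
from h import *
redfit(cv2.imread("pics/top0.png"),(376,404,176,216),-102.4)
im=np.mean([manip.grab_frame("top")["img"].astype(float) for _ in range(4)],0)
np.save("b.npy",im)
print();redfit(im,(358,396,211,229),171.6)
E
```

```text
20.0 0.0 [2.4, -0.1, -101.8]
18.33 0.08 [2.4, -0.9, -102.7]
17.17 0.16 [2.1, -1.6, -103.6]
16.55 0.24 [2.1, -2.3, -104.5]
16.28 0.32 [2.3, -3.1, -105.4]
16.2 0.4 [2.6, -3.9, -106.2]
16.2 0.48 [2.9, -4.7, -106.9]
16.28 0.56 [3.3, -5.6, -107.7]
16.49 0.64 [3.8, -6.5, -108.4]
17.0 0.72 [4.4, -7.5, -109.1]
17.99 0.8 [5.2, -8.6, -109.8]
19.48 0.88 [6.0, -9.6, -110.6]

17.69 0.0 [5.7, -4.7, 166.8]
15.5 0.08 [5.2, -3.7, 167.9]
13.64 0.16 [4.8, -2.2, 168.7]
12.17 0.24 [4.2, -1.5, 169.6]
11.08 0.32 [3.7, 0.0, 170.3]
10.38 0.4 [3.2, 1.1, 171.1]
10.02 0.48 [2.6, 2.0, 171.8]
9.93 0.56 [1.9, 2.6, 172.5]
10.09 0.64 [1.3, 3.0, 173.2]
10.57 0.72 [0.6, 3.2, 173.8]
11.42 0.8 [-0.1, 3.1, 174.4]
12.62 0.88 [-0.7, 4.0, 175.1]
```

```bash
cat > jf.py <<'E'
from h import *
from scipy.optimize import least_squares
I=[(cv2.imread("pics/top0.png").astype(float),(376,404,176,216)),(np.load("b.npy"),(358,396,211,229))]
S=4;D=[]
for im,(u0,u1,v0,v1) in I:
    c=im[v0:v1,u0:u1];red=np.clip((c[...,2]-np.maximum(c[...,0],c[...,1]))/110,0,1)
    D.append((red,np.meshgrid(u0-.5+(np.arange((u1-u0)*S)+.5)/S,v0-.5+(np.arange((v1-v0)*S)+.5)/S)))
def mod(i,th,sc,dx,dy,ra,rb,rc,w,L):
    red,(uu,vv)=D[i];g=np.radians(sc);d=np.array([np.cos(g),np.sin(g),0]);e=np.array([-d[1],d[0],0])
    el=np.radians(33)-(th-.16);o=np.array([.568+dx,-.1345+dy,.096]);rr=.045-.009*(th-.16);rt=o+rr*d
    f=np.cos(el)*e+np.sin(el)*np.array([0,0,1]);en=rt+L*f
    P=lambda X:(lambda y:(y[:2]/y[2],367.6/y[2]))(M@(R@X+t))
    def cap(A,B,r0,r1):
        (a,za),(b,zb)=P(A),P(B);k=b-a;s=np.clip(((uu-a[0])*k[0]+(vv-a[1])*k[1])/(k@k),0,1)
        return np.hypot(uu-a[0]-s*k[0],vv-a[1]-s*k[1])-(r0*za+(r1*zb-r0*za)*s)
    dist=np.minimum(cap(rt,en,ra,rb),cap(rt-.004*d,rt+.004*d,rc,rc))
    m=1/(1+np.exp(dist*4)); return m.reshape(red.shape[0],S,red.shape[1],S).mean((1,3))
def res(p,th2,th1=.16,drot=86.05):
    dx,dy,sc,ra,rb,rc,L=p
    return np.r_[(mod(0,th1,sc,dx,dy,ra,rb,rc,4,L)-D[0][0]).ravel(),(mod(1,th2,sc-drot,dx,dy,ra,rb,rc,4,L)-D[1][0]).ravel()]
for th1 in(.13,.19):
  for th2 in(.08,.16,.24,.32,.40,.48):
    o=least_squares(res,[.002,-.001,-103,.0055,.0065,.008,.05],x_scale=[.002,.002,1,.001,.001,.001,.002],args=(th2,th1))
    print(th1,th2,o.cost.round(3),(o.x*[1e3,1e3,1,1e3,1e3,1e3,1e3]).round(1))
E
python3 jf.py
```

```text
0.13 0.08 20.419 [   5.1   -1.4 -105.5    4.5    5.6    5.4   55.9]
0.13 0.16 18.745 [   4.7   -1.4 -105.     4.2    5.8    5.5   53.4]
0.13 0.24 17.667 [   4.3   -1.4 -104.8    4.1    5.9    5.5   52.1]
0.13 0.32 17.256 [   4.    -1.3 -104.6    4.1    6.     5.6   51.3]
0.13 0.4 17.295 [   3.6   -1.2 -104.4    4.     6.1    5.6   50.8]
0.13 0.48 17.606 [   3.2   -1.  -104.2    4.     6.1    5.6   50.5]
0.19 0.08 20.485 [   5.2   -2.1 -105.8    4.4    5.6    5.5   55.5]
0.19 0.16 18.872 [   4.8   -2.1 -105.4    4.1    5.8    5.6   53. ]
0.19 0.24 17.816 [   4.4   -2.  -105.2    4.     6.     5.6   51.5]
0.19 0.32 17.402 [   4.1   -1.9 -105.     4.     6.1    5.6   50.7]
0.19 0.4 17.462 [   3.7   -1.8 -104.8    4.     6.1    5.6   50.2]
0.19 0.48 17.808 [   3.3   -1.7 -104.6    3.9    6.2    5.6   49.9]
```

The joint fit has its minimum at a lever angle of about 0.34 rad, and its bar length of 50.7 mm matches the known 50 mm, so the screw has dropped into the flat. Next I'll close the fingers and plan the press.

```bash
python3 -c "
from h import *
plan([(.52,-.16,.21,80)],astep=6,jaw=-1)"
```

```text
15 [[0.9,0.2,0.2,0,0,-5.9,-1],[0.8,0.3,0.2,0,0,-5.9,-1],[0.8,0.4,0.2,0,0,-5.9,-1],[0.8,0.5,0.2,0,0,-5.9,-1],[0.7,0.5,0.2,0,0,-5.9,-1],[0.6,0.6,0.2,0,0,-5.9,-1],[0.6,0.7,0.2,0,0,-5.9,-1],[0.5,0.7,0.3,0,0,-5.9,-1],[0.4,0.8,0.2,0,0,-5.9,-1],[0.4,0.8,0.3,0,0,-5.9,-1],[0.3,0.9,0.2,0,0,-5.9,-1],[0.2,0.9,0.3,0,0,-5.9,-1],[0.1,0.9,0.2,0,0,-5.9,-1],[-0.1,0.9,0.3,0,0,-5.8,-1],[-0.1,0.8,0.2,0,0,-5.9,-1]]
```

Call:
move_arm --pt "0.9 0.2 0.2 0 0 -5.9 -1" --pt "0.8 0.3 0.2 0 0 -5.9 -1" --pt "0.8 0.4 0.2 0 0 -5.9 -1" --pt "0.8 0.5 0.2 0 0 -5.9 -1" --pt "0.7 0.5 0.2 0 0 -5.9 -1" --pt "0.6 0.6 0.2 0 0 -5.9 -1" --pt "0.6 0.7 0.2 0 0 -5.9 -1" --pt "0.5 0.7 0.3 0 0 -5.9 -1" --pt "0.4 0.8 0.2 0 0 -5.9 -1" --pt "0.4 0.8 0.3 0 0 -5.9 -1" --pt "0.3 0.9 0.2 0 0 -5.9 -1" --pt "0.2 0.9 0.3 0 0 -5.9 -1" --pt "0.1 0.9 0.2 0 0 -5.9 -1" --pt "-0.1 0.9 0.3 0 0 -5.8 -1" --pt "-0.1 0.8 0.2 0 0 -5.9 -1" --pt "0 0 0 0 4 0 -1" --pt "0 0 0 0 4 0 -1" --pt "0 0 0 0 0 0 -1" --pt "0 0 0 0 0 0 -1"

```text
time: 14.23
tool_pos: [0.5191, -0.1605, 0.2097]
tool_rot: [-0.045, 0.765, 0.641, 0.053]
contact_force: [-1.2, -1.1, 0.7]
gripper_width: -0.002
grasp_force: 0.0
```

```bash
cat >> h.py <<'E'
def press(g):
    from scipy.spatial.transform import Rotation as Ro
    s=manip.state();w,x,y,z=s["tool_rot"];A=Ro.from_quat([x,y,z,w]).as_matrix();p=s["tool_pos"]
    print("axes",A.round(3).tolist(),"tip",(p+.019*A[:,2]).round(4),"outer edge",(p+.019*A[:,2]-.011*A[:,0]).round(4),"tool shift cm",(A.T@(np.array(g)-p)*100).round(2),"per cm down",(A.T@[0,0,-1]).round(2))
E
python3 -c "
from h import *
st();press((.5211,-.1606,.155))"
```

```text
14.2333 [ 0.5191 -0.1605  0.2097] psi 79.93 [-1.2 -1.1  0.7] [-0.03 -0.01 -0.  ] [-0.5  -0.1   1.83  0.13  1.45 -0.34] -0.0018273988847935325 0.0 J6 -0.038
axes [[0.173, 0.985, 0.023], [0.975, -0.175, 0.136], [0.138, -0.001, -0.99]] tip [ 0.5196 -0.1579  0.1909] outer edge [ 0.5177 -0.1686  0.1894] tool shift cm [-0.73  0.2   5.42] per cm down [-0.14  0.    0.99]
```

Call:
move_arm --pt "-0.28 0.2 2 0 0 0 -1" --pt "-0.28 0 2 0 0 0 -1" --pt "-0.28 0 1.9 0 0 0 -1" --pt "0 0 0 0 0 0 -1" --pt "0 0 0 0 0 0 -1" --pt "0 0 0 0 0 0 -1"

```text
time: 14.73
tool_pos: [0.5217, -0.1602, 0.1519]
tool_rot: [-0.044, 0.764, 0.642, 0.053]
contact_force: [0.3, -0.8, 0.9]
gripper_width: 0.001
grasp_force: 0.0
```

Run:
```python
from h import *
st();press((.5211,-.1606,.13))
a=manip.grab_frame("top")["img"][160:260,320:420]; b=manip.grab_frame("scene")["img"][100:200,240:340]
cv2.imwrite("pics/g5.png",np.hstack([cv2.resize(i,(400,400),interpolation=cv2.INTER_CUBIC) for i in(a,b)]))
```

```text
14.7333 [ 0.5217 -0.1602  0.1519] psi 80.06 [ 0.3 -0.8  0.9] [-0.06  0.02 -0.02] [-0.5  -0.04  1.88  0.14  1.35 -0.36] 0.000840751372411207 0.0 J6 0.004
axes [[0.171, 0.985, 0.025], [0.976, -0.173, 0.136], [0.138, 0.001, -0.99]] tip [ 0.5222 -0.1576  0.133 ] outer edge [ 0.5203 -0.1683  0.1315] tool shift cm [-0.35 -0.05  2.16] per cm down [-0.14 -0.    0.99]
```

View pics/g5.png

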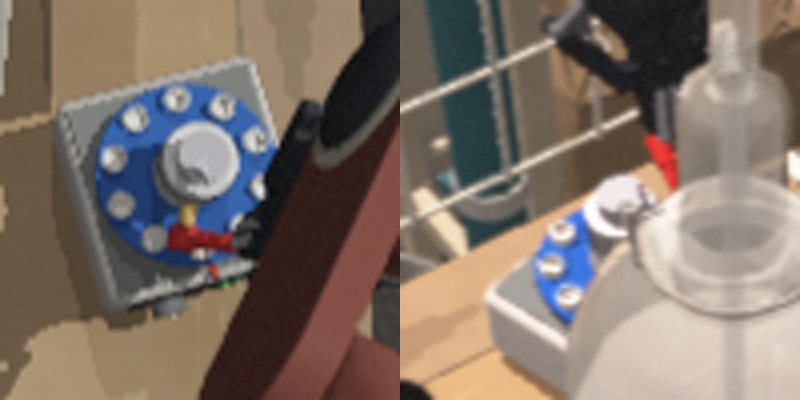

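The top crop shows the closed fingertips over the lever's outer half, at about (242,243), with the lever root at (180,238) and the fingers clear of the hub. Now I'll descend gently.

Call:
move_arm --pt "-0.07 0 0.5 0 0 0 -1" --pt "-0.07 0 0.5 0 0 0 -1" --pt "-0.04 0 0.3 0 0 0 -1" --pt "0 0 0 0 0 0 -1"

```text
time: 15.17
tool_pos: [0.5208, -0.1602, 0.1369]
tool_rot: [-0.045, 0.764, 0.641, 0.053]
contact_force: [0.7, 0.0, 0.6]
gripper_width: -0.002
grasp_force: 0.2
```

Call:
move_arm --pt "-0.03 0 0.2 0 0 0 -1" --pt "-0.03 0 0.2 0 0 0 -1" --pt "0 0 0 0 0 0 -1"

```text
time: 15.42
tool_pos: [0.5213, -0.1605, 0.1336]
tool_rot: [-0.044, 0.764, 0.641, 0.054]
contact_force: [0.8, -0.1, 2.1]
gripper_width: 0.001
grasp_force: 0.8
```

Call:
move_arm --pt "-0.03 0 0.2 0 0 0 -1" --pt "-0.03 0 0.2 0 0 0 -1" --pt "0 0 0 0 0 0 -1"

```text
time: 15.67
tool_pos: [0.5216, -0.1608, 0.1299]
tool_rot: [-0.044, 0.764, 0.641, 0.054]
contact_force: [1.4, -1.2, 4.2]
gripper_width: -0.005
grasp_force: 1.7
```

Call:
move_arm --pt "-0.03 0 0.2 0 0 0 -1" --pt "-0.03 0 0.2 0 0 0 -1" --pt "0 0 0 0 0 0 -1"

```text
time: 15.92
tool_pos: [0.5216, -0.161, 0.1262]
tool_rot: [-0.044, 0.764, 0.641, 0.054]
contact_force: [0.6, -2.6, 5.6]
gripper_width: -0.0
grasp_force: 2.6
```

Call:
move_arm --pt "-0.01 0 0.1 0 0 0 -1" --pt "-0.02 0 0.1 0 0 0 -1" --pt "0 0 0 0 0 0 -1"

```text
time: 16.17
tool_pos: [0.5217, -0.1613, 0.1245]
tool_rot: [-0.044, 0.764, 0.641, 0.053]
contact_force: [0.3, -2.7, 6.7]
gripper_width: 0.001
grasp_force: 3.0
```

Call:
move_arm --pt "-0.01 0 0.1 0 0 0 -1" --pt "-0.02 0 0.1 0 0 0 -1" --pt "0 0 0 0 0 0 -1"

```text
time: 16.42
tool_pos: [0.5219, -0.1616, 0.1229]
tool_rot: [-0.043, 0.764, 0.641, 0.053]
contact_force: [-0.7, -3.0, 7.8]
gripper_width: -0.003
grasp_force: 3.8
```

Call:
move_arm --pt "-0.01 0 0.1 0 0 0 -1" --pt "-0.02 0 0.1 0 0 0 -1" --pt "0 0 0 0 0 0 -1"

```text
time: 16.67
tool_pos: [0.5219, -0.1618, 0.1213]
tool_rot: [-0.043, 0.764, 0.641, 0.053]
contact_force: [-1.1, -4.7, 7.9]
gripper_width: -0.002
grasp_force: 4.7
```

Call:
move_arm --pt "-0.01 0 0.1 0 0 0 -1" --pt "0 0 0 0 0 0 -1"

```text
time: 16.83
tool_pos: [0.522, -0.1619, 0.1205]
tool_rot: [-0.043, 0.764, 0.641, 0.053]
contact_force: [-1.9, -4.3, 9.7]
gripper_width: -0.005
grasp_force: 5.2
```

Call:
move_arm --pt "-0.01 0 0.1 0 0 0 -1" --pt "0 0 0 0 0 0 -1"

```text
time: 17.0
tool_pos: [0.5221, -0.162, 0.1198]
tool_rot: [-0.043, 0.764, 0.641, 0.053]
contact_force: [-3.0, -4.4, 12.0]
gripper_width: -0.0
grasp_force: 5.8
```

Call:
move_arm --pt "-0.01 0 0.1 0 0 0 -1" --pt "0 0 0 0 0 0 -1"

```text
time: 17.17
tool_pos: [0.522, -0.1619, 0.1188]
tool_rot: [-0.043, 0.764, 0.641, 0.053]
contact_force: [-3.0, -4.0, 11.2]
gripper_width: -0.005
grasp_force: 5.9
```

Call:
move_arm --pt "0 0 0.05 0 0 0 -1" --pt "0 0 0 0 0 0 -1" --pt "0 0 0 0 0 0 -1"

```text
time: 17.42
tool_pos: [0.522, -0.1618, 0.1184]
tool_rot: [-0.043, 0.764, 0.641, 0.053]
contact_force: [-3.6, -4.2, 12.5]
gripper_width: 0.0
grasp_force: 6.3
```

Call:
move_arm --pt "-0.01 0 0.1 0 0 0 -1" --pt "0 0 0 0 0 0 -1" --pt "0 0 0 0 0 0 -1"

```text
time: 17.67
tool_pos: [0.522, -0.1618, 0.1175]
tool_rot: [-0.043, 0.764, 0.641, 0.053]
contact_force: [-4.4, -3.9, 12.6]
gripper_width: 0.0
grasp_force: 6.6
```

Call:
move_arm --pt "0 0 0.05 0 0 0 -1" --pt "0 0 0 0 0 0 -1" --pt "0 0 0 0 0 0 -1"

```text
time: 17.92
tool_pos: [0.522, -0.1618, 0.1171]
tool_rot: [-0.043, 0.764, 0.641, 0.053]
contact_force: [-3.2, -4.2, 13.0]
gripper_width: 0.001
grasp_force: 7.0
```

Call:
move_arm --pt "-0.01 0 0.1 0 0 0 -1" --pt "0 0 0 0 0 0 -1" --pt "0 0 0 0 0 0 -1"

```text
time: 18.17
tool_pos: [0.5221, -0.1618, 0.1163]
tool_rot: [-0.043, 0.764, 0.641, 0.053]
contact_force: [-4.4, -4.4, 14.2]
gripper_width: 0.0
grasp_force: 7.1
```

Call:
move_arm --pt "-0.01 0 0.08 0 0 0 -1" --pt "0 0 0 0 0 0 -1" --pt "0 0 0 0 0 0 -1"

```text
time: 18.42
tool_pos: [0.5221, -0.1618, 0.1157]
tool_rot: [-0.043, 0.764, 0.642, 0.053]
contact_force: [-4.6, -4.2, 14.3]
gripper_width: -0.0
grasp_force: 7.6
```

Call:
move_arm --pt "0 0 0.07 0 0 0 -1" --pt "0 0 0 0 0 0 -1" --pt "0 0 0 0 0 0 -1" --pt "0 0 0 0 0 0 -1"

```text
time: 18.75
tool_pos: [0.5222, -0.1618, 0.1151]
tool_rot: [-0.043, 0.764, 0.641, 0.053]
contact_force: [-4.6, -3.6, 15.5]
gripper_width: 0.001
grasp_force: 7.9
```

Call:
move_arm --pt "0.02 0 -0.2 0 0 0 -1" --pt "0.07 0 -0.5 0 0 0 -1" --pt "0.2 0 -1.5 0 0 0 -1" --pt "0.4 0 -3 0 0 0 -1" --pt "0.4 0 -3 0 0 0 -1" --pt "0.4 0 -3 0 0 0 -1" --pt "0 -3 -1 0 0 0 -1" --pt "0 -3 0 0 0 0 -1" --pt "0 -3 0 0 0 0 -1" --pt "0 -3 0 0 0 0 -1" --pt "0 0 0 0 0 0 -1" --pt "0 0 0 0 0 0 -1"

```text
time: 19.75
tool_pos: [0.4013, -0.1406, 0.2336]
tool_rot: [-0.045, 0.764, 0.641, 0.054]
contact_force: [-0.4, -0.1, 0.2]
gripper_width: 0.002
grasp_force: 0.0
```

```bash
python3 - <<'E'
from h import *
st()
im=np.mean([manip.grab_frame("top")["img"].astype(float) for _ in range(4)],0);np.save("c.npy",im)
c=im[180:240,335:395].astype(np.uint8); p=np.load("b.npy")[180:240,335:395].astype(np.uint8)
cv2.imwrite("pics/g6.png",np.hstack([cv2.resize(i,(400,400),interpolation=cv2.INTER_CUBIC) for i in(p,c)]))
E
sed 's/"b.npy"/"c.npy"/; s/(.08,.16,.24,.32,.40,.48)/(.4,.5,.6,.7,.8,.9,1.0)/; s/(.13,.19)/(.16,)/' jf.py > jf2.py; python3 jf2.py
```

```text
19.75 [ 0.4013 -0.1406  0.2336] psi 79.97 [-0.4 -0.1  0.2] [-0.06 -0.01 -0.01] [-0.59 -0.43  2.06  0.13  1.56 -0.42] 0.0020624731905291133 0.0 J6 -0.019
0.16 0.4 17.209 [   5.5   -0.7 -108.     4.7    5.8    5.    51.8]
0.16 0.5 16.694 [   5.    -0.6 -107.7    4.7    5.9    5.    51.4]
0.16 0.6 16.436 [   4.4   -0.5 -107.3    4.7    5.9    5.    51.3]
0.16 0.7 16.254 [   3.8   -0.4 -106.8    4.6    6.     5.    51.5]
0.16 0.8 16.105 [   3.1   -0.4 -106.3    4.6    6.     5.    51.9]
0.16 0.9 16.078 [   2.4   -0.4 -105.7    4.6    6.1    4.9   52.6]
0.16 1.0 16.414 [   1.6   -0.4 -105.     4.5    6.2    4.9   53.5]
```

View pics/g6.png

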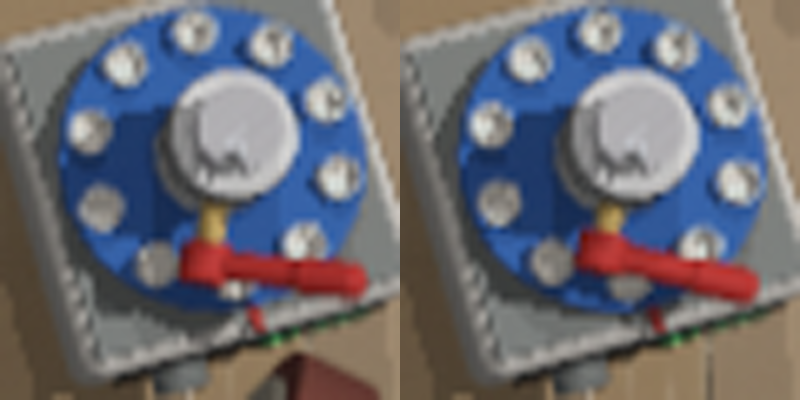

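After the press, the lever root has moved in from (207,265) to about (605,253) in the right-hand copy, roughly 4 mm. The bar has swung down, the fit gives about 0.85 rad, and it has stayed there after letting go. I'm handing in.

```bash
python3 -c "
from plant import manip
print(manip.job_done())"
```

```text
the job is handed in; nothing more can be done
None
```

The job is handed in: I turned the hub clockwise about 86° until the screw dropped into the flat, then pressed the lever down with about 15–17 N and let go. It stayed tight at about 0.85 rad, though the hub moved perhaps 1–2° further clockwise during the press.

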